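# Stand the slumped packet back up

## Task

The food packet in the small wooden bin has slumped over the bin's long rim. Push it back up with the fingertips or the outside of the fingers until it stands upright on its own on the bin's floor, its back against the long wall opposite to that rim, and move clear. Do not take the packet between the fingers, do not lift it, and leave the spice jar in the bin and the jar and tin beside the bin standing as they are.

Things in the scene. Friction and masses are not known exactly. Their poses are not given: they have to be found in the camera images.
- packet: Flat card food packet, loose, 33 mm thick (x), 103 mm broad (y), 154 mm tall (z): straight body 129 mm tall, narrowing above to a ridge 12 mm thick. About 0.12 kg, mass centre 65 mm above its underside. Origin: centre of its underside; z points through the packet to its ridge, x to the side it slumped to. It starts about 43 degrees from vertical, resting on the rim of the bin's front wall.
- packet_edge (a point): Middle of the packet's front upper edge, where its straight body ends (129 mm up the front face, the face turned down at the start): at the start it sticks out about 20 mm beyond the front wall, about 99 mm above the worktop. As the packet swings up about its foot, this edge moves up and towards the back wall; fingers that rise with it slip least.
- bin: Open wooden bin, fixed to the worktop: outside 212 mm long (x), 97 mm wide (y), 70 mm high; walls 6 mm, floor 5 mm, so inside 200 x 85 x 65 mm deep. Origin: centre of its underside; z up. The packet slumped over the long wall at +y (front wall, inner face y = +42.5 mm); its foot is in the -x half, about x = -35 mm, broad side along x. The spice jar stands in the +x end.
- bin_back_wall (a point): Middle of the top inner edge of the bin's back wall (the long wall at -y, 70 mm high, inner face y = -42.5 mm), against which the packet must stand. At the start the packet's lower back edge already touches this wall near the floor and its lower front edge stands on the floor, so pushed towards this wall it swings up about its foot.
- spice_jar: Slim round spice jar with a dark lid, 41 mm in diameter, 105 mm tall, loose, standing in the +x end of the bin. Origin: centre of its underside. Leave it standing.
- honey_jar: Round jar with a screw lid, 61 mm in diameter, 86 mm tall, standing loose on the worktop to the right of the bin. Origin: centre of its underside. Leave it.
- low_tin: Low round food tin, 76 mm in diameter, 58 mm tall, standing loose on the worktop to the left of the bin. Origin: centre of its underside. Leave it.

How it is judged:
At the end, for the whole second after the job is handed in: The packet stands by itself, upright within 0.08 rad, on the bin's floor (underside less than 10 mm above the bin's underside), its back within 12 mm of the back wall, at rest and not touched; the two jars and the tin stand upright (within 0.1 rad) (angle between packet's own z axis and vertical below 0.08 rad and z of packet in the frame of bin between 0 and 0.01 m and y of packet in the frame of bin between -0.04 and -0.0139 m and x of packet in the frame of bin between -0.06 and 0.03 m and linear speed of packet below 0.02 m/s and angular speed of packet below 0.1 rad/s and contact force between the fingers and packet below 0.1 N and angle between each of spice_jar, honey_jar, low_tin's own z axis and vertical below 0.1 rad).
It fails at once if the packet is lifted: the centre of its underside rises more than 40 mm above the worktop (height (world z) of packet above 0.04 m).
It fails at once if the packet is taken between the fingers: the grasp point lies within the packet (x of the grasp point in the frame of packet between -0.012 and 0.012 m and y of the grasp point in the frame of packet between -0.055 and 0.055 m and z of the grasp point in the frame of packet between 0 and 0.125 m).
It fails at once if the spice jar is moved by more than 20 mm, or tipped by more than 0.4 rad (distance of spice_jar from where it was at the start of the episode above 0.02 m or angle between spice_jar's own z axis and vertical above 0.4 rad).
It fails at once if the honey jar is moved by more than 20 mm, or tipped by more than 0.4 rad (distance of honey_jar from where it was at the start of the episode above 0.02 m or angle between honey_jar's own z axis and vertical above 0.4 rad).
It fails at once if the low tin is moved by more than 20 mm, or tipped by more than 0.4 rad (distance of low_tin from where it was at the start of the episode above 0.02 m or angle between low_tin's own z axis and vertical above 0.4 rad).
It also fails if it takes over 32 s, if anything falls off the work surface, if the arm or the gripper's body presses on something with over 40 N, if the wrist force passes 120 N, or if a joint passes its speed limit or range.

## Robot

A 7-joint arm with a two-finger parallel gripper is mounted at the origin on a cart in front of the work surface, level with it; the furniture and walls round the work are solid. World frame = base frame: x ahead of the robot, y to its left, z up, the work surface at z = 0. Lengths are in m, angles in rad, forces in N, time in s.
With the tool pointing down it reaches from about 0.425 to 0.925 m from the base axis. Payload 6.8 kg.
Tool frame: the origin (TCP) lies on the front face of the gripper's body, between the roots of the fingers; the fingertips stand 73 mm ahead of it and the grasp point (between the pads) lies 54 mm ahead of it (tcp_to_tips is the distance from the TCP to the fingertips, in m); z points along the fingers, x is the direction in which the jaws open and shut, and the axes are right-handed (so a half turn about z gives the same grasp; the last joint's range is limited). The gripper opens to 85 mm and grips with 20 to 120 N. Pads are 22 mm wide; open, the fingers measure 114 mm over their backs; the gripper's body (76 mm by 85 mm) begins 54 mm behind the grasp point. The pads swing forward as they close: fully open they stand 13 mm farther back than shut.
Start: joints at [-1.234, 0.477, 0.022, 1.555, -0.011, 1.109, -0.083], TCP at [0.29, 0.609, 0.304] pointing down, gripper open.
Joint ranges: [-2.96, 2.96], [-0.34, 2.1], [-1.41, 1.46], [0.24, 2.44], [-1.37, 4.51], [0.17, 1.92], [-2.96, 2.96]. Speed limits (rad/s): [2.39, 2.39, 3.14, 3.14, 3.14, 3.14, 3.14].

## Interface

Orientations are given as a unit quaternion [w, x, y, z].
In Python, from station import get_obs, read_camera, hand_in, look_for, silhouettes, tcp_to_tips gives the robot as it stands. The module is installed in compiled form; this text tells all that it offers.
- The arm moves only by the tool apply_moves, never from a script. Its argument "moves" is a list of rows, each a list of 3 entries, a list of its own where there are three numbers: the shift along the tool's x, y, z in units of 25 mm (1.0 is 25 mm), then the turn, a rotation vector about the tool's x, y, z in units of 10 degrees (1.0 is 10 degrees), then the gripper's target within -1 to 1 (fully open at 1, half-way at 0, shut at -1). In form: [[[dx, dy, dz], [rx, ry, rz], jaw], ...]. A call has 1 to 20 rows; each row is the pose to reach, as a shift and turn from the pose commanded when the call began, along the tool's axes at that moment; what a row does not reach only later rows make up. A row lasts 1/8 s, in which the tool goes at most 62.5 mm and 10.7 degrees, less where a joint would pass 70% of its speed; a pose out of reach is approached as far as the arm can. A call with a gripper value outside its range is refused whole. The fingers move at their own pace and stop on an object; "force" is the grip in N (left out, the last holds). Time passes only in rows, so rows that repeat a pose let the fingers close. It gives the time, the measured TCP pose, the force and the opening at its end, in the units of the state.
- get_obs(): the state, without advancing time (a new reading comes with each control period).
- read_camera(name): name is "scene" or "top"; returns a dict with "color" (420x560x3 uint8, red, green, blue), "mtx" (3x3 intrinsics, pixels), "eye" and "rotation" of the camera in the world. Camera axes: x right, y up, looking along -z (the intrinsics and any distortion apply to the point x, -y, -z); pixel columns grow to the right and rows downward; lengths in m; the calibration is good to about 2 mm. A picture is of the moment at which its call begins. There is no depth.
- hand_in(): hands the job in, once; it reports no verdict.
Trained networks look in the newest picture that a camera, given by its name, has taken for a name from the list of things; names that differ only in an ending like _2 or _b are one class to them, and where a whole thing is asked for, a point or a joint stands for the part that bears it (a point fixed in the world has none). Each returns a list of dicts, best first, with "conf" (0 to 1); they miss things now and then, are a little off and sometimes report something else, mostly with a low value. They report only what shows in the picture. A call takes as long as a camera call.
- look_for(camera, query): "pixel" ([row, column] in pixels, amid what is visible of it).
- silhouettes(camera, query): "mask" (420x560 bool, what is visible of it) and "pixel" ([row, column] in pixels, amid what is visible of it).
The state is a dict: "t": time; "q": joint angles; "joint_vel": joint speeds; "joint_torque": joint torques, N m; "eef_pos": TCP position; "tool_rot": TCP orientation; "contact_force": force on the tool from outside, world axes, zero at the start; "torque": the same for the moment, N m; "gripper_width": opening from 0.0 (shut) to 1.0 (fully open).
Only numpy, scipy, OpenCV 4.12 (cv2) and the standard library are available. Lean on these libraries where they do the work, as an engineer would, in place of code of your own. Each camera call takes 0.05 s, during which the arm holds its last target.

## Working session

There is one attempt and no reset: what is moved stays moved. The work goes in short steps, Python scripts to look and compute and a tool call to move; the robot and the scene stay as the last step left them, time stands still between calls to the robot, and variables do not carry over. Pictures are saved under pics/ and viewed, and the job is handed in when it is done.

Besides the shell and the picture viewer there is one more tool, called after "Call:" by a JSON object that holds its "api" and its "payload", one argument or row to a line. apply_moves: Moves the arm, as the interface text tells. Its arguments: {"type":"object","properties":{"moves":{"type":"array"},"force":{"type":"number"}},"required":["moves"]}

```bash
mkdir -p pics
python3 - <<'E'
from station import *
import cv2,numpy as np
o=get_obs();print({k:np.round(v,3) for k,v in o.items()}, tcp_to_tips if not callable(tcp_to_tips) else tcp_to_tips())
for c in("scene","top"):
    r=read_camera(c);cv2.imwrite(f"pics/{c}0.png",r["color"][:,:,::-1]);print(c,r["mtx"],r["eye"],r["rotation"],r.keys())
    np.savez(f"{c}.npz",**{k:r[k] for k in("mtx","eye","rotation")})
    for n in["packet","packet_edge","bin","bin_back_wall","spice_jar","honey_jar","low_tin"]:
        print(n,[(np.round(d["pixel"],1),round(d["conf"],2)) for d in look_for(c,n)][:3])
E
```

```text
{'t': np.float64(0.0), 'q': array([-1.234,  0.478,  0.022,  1.556, -0.012,  1.109, -0.083]), 'joint_vel': array([-0.001, -0.001, -0.002, -0.003,  0.001,  0.002,  0.   ]), 'joint_torque': array([-0.0000e+00, -5.9646e+01,  1.6080e+00, -2.8119e+01,  1.2000e-02,
        9.0000e-03, -0.0000e+00]), 'eef_pos': array([0.29 , 0.609, 0.303]), 'tool_rot': array([ 0.001,  0.846,  0.534, -0.001]), 'contact_force': array([0.397, 0.812, 0.625]), 'torque': array([0.015, 0.006, 0.035]), 'gripper_width': np.float64(0.999)} 0.0726
scene [[468.55473073   0.         287.02653779]
 [  0.         468.55473073 201.73328602]
 [  0.           0.           1.        ]] [-0.1115823  -0.46245131  1.10253511] [ 0.83758713  0.30516723 -0.14937796 -0.42779315] dict_keys(['color', 'mtx', 'eye', 'rotation'])
packet [(array([208.8, 263.7]), 0.9)]
packet_edge [(array([206.6, 262.1]), 0.66)]
bin [(array([226.5, 280.6]), 0.7)]
bin_back_wall [(array([230.2, 279.8]), 0.83)]
spice_jar [(array([180.6, 268.3]), 0.94)]
honey_jar [(array([278.5, 399.1]), 0.59)]
low_tin [(array([178.1, 182.8]), 0.67)]
top [[513.74003204   0.         276.31948174]
 [  0.         513.74003204 204.64784314]
 [  0.           0.           1.        ]] [0.23966008 0.00194151 1.48927213] [ 0.7253066   0.07829301 -0.07722016 -0.67958633] dict_keys(['color', 'mtx', 'eye', 'rotation'])
packet [(array([217.3, 251.1]), 0.89)]
packet_edge [(array([213.9, 248.7]), 0.81)]
bin [(array([196.2, 249.9]), 0.71)]
bin_back_wall [(array([197.8, 248.3]), 0.8), (array([184.2, 233.5]), 0.63)]
spice_jar [(array([186.7, 232.8]), 0.5)]
honey_jar [(array([215.9, 390.7]), 0.92)]
low_tin [(array([220. , 148.5]), 0.65), (array([196.5, 249.2]), 0.43)]
```

Run:
```python
import cv2
for c,(r0,r1,c0,c1) in dict(scene=(110,320,130,450),top=(130,290,110,430)).items():
    im=cv2.imread(f"pics/{c}0.png")[r0:r1,c0:c1]
    cv2.imwrite(f"pics/{c}0z.png",cv2.resize(im,None,fx=2.5,fy=2.5,interpolation=cv2.INTER_CUBIC))
```

```text
(no output)
```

View pics/scene0.png

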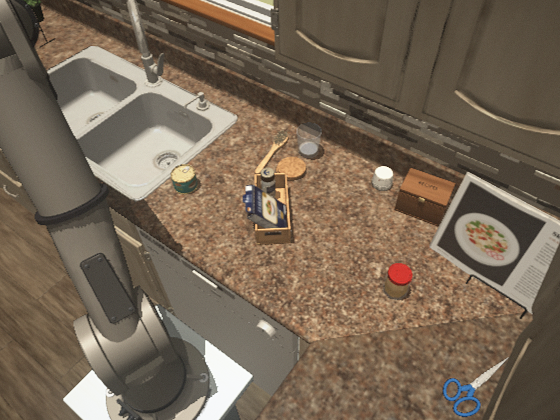

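View pics/scene0z.png

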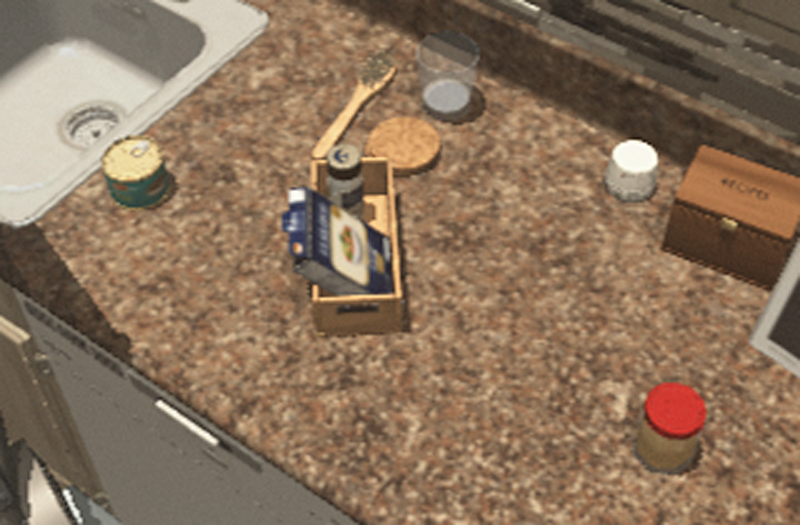

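View pics/top0z.png

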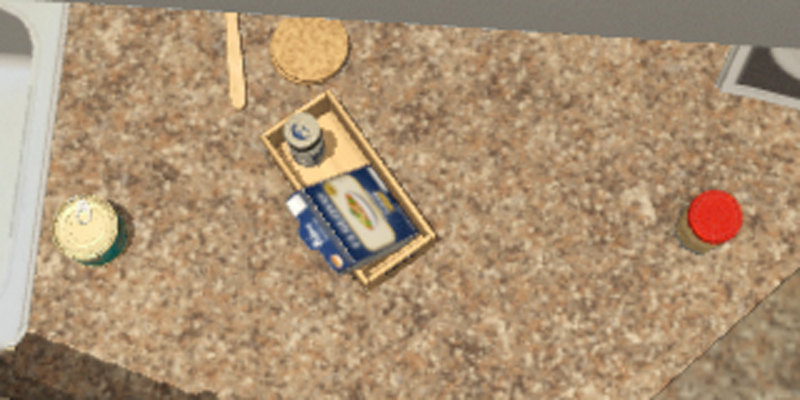

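The close-ups show the bin running from the jar end (top view zoom 327,92 / 262,136) to the open end (437,237 / 368,287). The packet overhangs towards the lower left, and the space on that side is free. I'll fit the bin pose next.

```bash
cat > h.py <<'E'
import numpy as np,cv2
from scipy.spatial.transform import Rotation as R
def cam(c):
    d=np.load(f"{c}.npz");q=d["rotation"];return d["mtx"],d["eye"],R.from_quat([q[1],q[2],q[3],q[0]]).as_matrix()
def proj(c,P):
    K,e,M=cam(c);p=(np.atleast_2d(P)-e)@M;p=p*[1,-1,-1];u=p@K.T;return u[:,:2]/u[:,2:]
def ray(c,uv,z):
    K,e,M=cam(c);uv=np.atleast_2d(uv);d=np.c_[(uv[:,0]-K[0,2])/K[0,0],-(uv[:,1]-K[1,2])/K[1,1],-np.ones(len(uv))]@M.T
    return e+d*((z-e[2])/d[:,2])[:,None]
E
python3 - <<'E'
from h import *
from scipy.optimize import least_squares
t=np.array([(327,92),(262,136),(437,237),(368,287)])/2.5+[110,130]
P=ray("top",t,0.07);print(P.round(3))
loc=np.array([[.106,-.0485],[.106,.0485],[-.106,-.0485],[-.106,.0485]])
s=np.array([(387,158),(313,158),(403,297),(314,298)])/2.5+[130,110]
print(ray("scene",s,0.07).round(3))
def f(p,full=0):
    a=p[2];M=np.array([[np.cos(a),-np.sin(a)],[np.sin(a),np.cos(a)]])
    W=np.c_[loc@M.T+p[:2],np.full(4,.07)]
    return np.r_[(proj("top",W)-t).ravel(),(proj("scene",W)-s)[[0,2,3]].ravel()]
c=P.mean(0);r=least_squares(f,[c[0],c[1],np.arctan2(*(P[0]-P[2])[[1,0]])],loss='soft_l1');print(r.x,r.fun.round(1))
for n,uv,z in[("honey",(390.7,215.9),.07),("tin",(148.5,220),.05),("jar",(305/2.5+110,132/2.5+130),.105)]:print(n,ray("top",uv,z).round(3))
for n,uv,z in[("honey",(675/2.5+130,410/2.5+110),.086),("tin",(134/2.5+130,160/2.5+110),.058),("jar",(345/2.5+130,158/2.5+110),.105)]:print(n,ray("scene",uv,z).round(3))
b=r.x;a=b[2];M=np.array([[np.cos(a),-np.sin(a)],[np.sin(a),np.cos(a)]])
# packet predicted
th=np.deg2rad(43)
# pivot: lower front edge on floor; lower back edge touching back wall y=-.0425
yb=-.0425; foot_f=yb+.033*np.cos(th); 
for w in(-.0515,0,.0515):
  for h in(0,.129):
    L=np.array([-.035+w,foot_f+h*np.sin(th)]);z=.005+h*np.cos(th)
    W=np.r_[M@L+b[:2],z];print(w,h,L.round(3),W.round(3),proj("top",W).round(1),proj("scene",W).round(1))
np.save("bin.npy",b)
E
```

```text
[[ 0.662  0.124  0.07 ]
 [ 0.605  0.194  0.07 ]
 [ 0.501 -0.013  0.07 ]
 [ 0.44   0.06   0.07 ]]
[[ 0.661  0.124  0.07 ]
 [ 0.609  0.197  0.07 ]
 [ 0.504 -0.014  0.07 ]
 [ 0.446  0.065  0.07 ]]
[0.55235913 0.0917613  0.69910854] [ 0.3 -0.9 -1.3  0.8  0.2 -0.5 -0.2 -0.1  0.9 -0.5 -0.3  0.3 -0.2  2.1]
honey [[ 0.546 -0.31   0.07 ]]
tin [[0.493 0.375 0.05 ]]
jar [[0.604 0.141 0.105]]
honey [[ 0.539 -0.323  0.086]]
tin [[0.488 0.38  0.058]]
jar [[0.607 0.144 0.105]]
-0.0515 0 [-0.086 -0.018] [0.498 0.022 0.005] [[272.3 229.1]] [[280.  237.8]]
-0.0515 0.129 [-0.086  0.07 ] [0.441 0.089 0.099] [[246.2 242. ]] [[246.7 219.6]]
0 0 [-0.035 -0.018] [0.537 0.055 0.005] [[262.  215.2]] [[278.9 223.4]]
0 0.129 [-0.035  0.07 ] [0.481 0.123 0.099] [[235.3 227. ]] [[246.4 204.9]]
0.0515 0 [ 0.016 -0.018] [0.577 0.088 0.005] [[251.8 201.5]] [[277.9 209.8]]
0.0515 0.129 [0.016 0.07 ] [0.52  0.156 0.099] [[224.5 212.2]] [[246.2 190.9]]
```

```bash
cat >> h.py <<'E'
def B2W(L):
    b=np.load("bin.npy");M=R.from_rotvec([0,0,b[2]]).as_matrix();return np.atleast_2d(L)@M.T+[b[0],b[1],0]
def packpts(px,foot_f,th,yaw=0,z0=.005):
    # local: u (thick; 0 front face, -.033 back), w, h ; pivot lower front edge
    out=[]
    for w in(-.0515,.0515):
        for u,h in((0,0),(-.033,0),(-.033,.129),(-.0225,.154),(-.0105,.154),(0,.129)):
            y=foot_f+u*np.cos(th)+h*np.sin(th);z=z0-u*np.sin(th)+h*np.cos(th)
            if th>0: pass
            out.append((px+w*np.cos(yaw),y+w*np.sin(yaw),z))
    return np.array(out)
def draw(im,c,pts,f,off,col):
    uv=((proj(c,B2W(pts))-off)*f).round().astype(int)
    for s in(0,6):cv2.polylines(im,[uv[s:s+6]],True,col,1)
    for i in range(6):cv2.line(im,tuple(map(int,uv[i])),tuple(map(int,uv[i+6])),col,1)
E
python3 - <<'E'
from h import *
ims=[]
for c,(r0,r1,c0,c1) in dict(scene=(160,250,220,320),top=(160,250,200,300)).items():
    im=cv2.imread(f"pics/{c}0.png")[r0:r1,c0:c1];im=cv2.resize(im,None,fx=4,fy=4,interpolation=cv2.INTER_CUBIC)
    draw(im,c,packpts(-.035,-.0184,np.deg2rad(43)),4,[c0,r0],(0,255,0))
    bx=np.array([(s*x,y,z) for s in(-1,1) for y,z,x in((.0485,0,.106),(.0485,.07,.106),(-.0485,.07,.106),(-.0485,0,.106),(-.0485,0,.106),(-.0485,0,.106))])
    draw(im,c,bx,4,[c0,r0],(0,0,255))
    ims.append(im)
cv2.imwrite("pics/ov0.png",np.hstack(ims))
E
```

```text
(no output)
```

View pics/ov0.png

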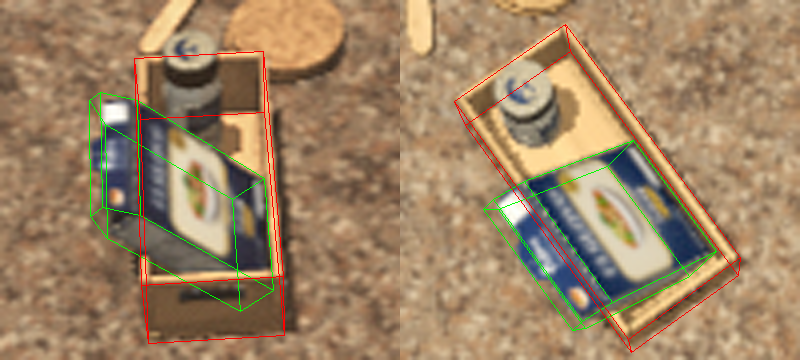

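```bash
cat >> h.py <<'E'
def plan(targets,yaw=None):
    from station import get_obs
    o=get_obs();q=o["tool_rot"];T=R.from_quat([q[1],q[2],q[3],q[0]])
    b=np.load("bin.npy")
    c,s=np.cos(b[2]),np.sin(b[2])
    G=R.from_matrix(np.array([[c,s,0],[s,-c,0],[0,0,-1]]).T) # cols: x=(c,s,0), y=(s,-c,0), z=-z
    G=R.from_matrix(np.array([[c,s,0],[s,-c,0],[0,0,-1.]]))
    print("rot",((T.inv()*G).as_rotvec()*18/np.pi).round(3))
    M=R.from_rotvec([0,0,b[2]])
    print("t",o["t"],"now bin",M.inv().apply(o["eef_pos"]-[b[0],b[1],0]).round(4),"F",np.round(o["contact_force"],2),"w",round(float(o["gripper_width"]),3))
    for t in targets:
        print(t,(T.inv().apply(B2W(t)[0]-o["eef_pos"])/.025).round(3))
E
python3 -c "
from h import *
plan([(-.034,.14,.30),(-.034,.14,.153)])"
```

```text
rot [-0.    -0.     2.446]
t 0.8 now bin [0.1326 0.5647 0.3039] F [-0.25 -0.49 -0.42] w 1.001
(-0.034, 0.14, 0.3) [-13.1    12.705   0.156]
(-0.034, 0.14, 0.153) [-13.1    12.705   6.036]
```

Call:
{"api": "apply_moves", "payload": {
  "moves": [
    [[-1.1, 1.06, 0], [0, 0, 0.2], 0],
    [[-2.2, 2.12, 0], [0, 0, 0.4], 0],
    [[-3.3, 3.2, 0], [0, 0, 0.6], 0],
    [[-4.4, 4.25, 0], [0, 0, 0.8], 0],
    [[-5.5, 5.3, 0], [0, 0, 1.0], 0],
    [[-6.6, 6.4, 0], [0, 0, 1.2], 0],
    [[-7.7, 7.5, 0], [0, 0, 1.4], 0],
    [[-8.8, 8.6, 0], [0, 0, 1.6], 0],
    [[-9.9, 9.6, 0], [0, 0, 1.8], 0],
    [[-11, 10.7, 0], [0, 0, 2.0], 0],
    [[-12, 11.7, 0.1], [0, 0, 2.2], 0],
    [[-12.7, 12.3, 0.15], [0, 0, 2.35], 0],
    [[-13.1, 12.7, 0.15], [0, 0, 2.446], 0],
    [[-13.1, 12.7, 0.15], [0, 0, 2.446], 0],
    [[-13.1, 12.7, 0.15], [0, 0, 2.446], 0]
  ]
}}

```text
t: 2.68
eef_pos: [0.4359, 0.1783, 0.3002]
tool_rot: [-0.0, 0.939, 0.343, 0.0]
contact_force: [-0.5, -0.0, 0.5]
gripper_width: 0.5
```

Run:
```python
from h import *
plan([(-.034,.14,.153)])
from station import *
ims=[]
for c,(r0,r1,c0,c1) in dict(scene=(110,290,170,330),top=(100,280,140,300)).items():
    im=read_camera(c)["color"][r0:r1,c0:c1,::-1];ims.append(cv2.resize(im,None,fx=2.5,fy=2.5))
cv2.imwrite("pics/a1.png",np.hstack(ims))
```

```text
rot [-0.002 -0.002  0.011]
t 2.675 now bin [-0.0334  0.1412  0.3002] F [-0.49 -0.01  0.5 ] w 0.5
(-0.034, 0.14, 0.153) [-0.024  0.051  5.887]
```

View pics/a1.png

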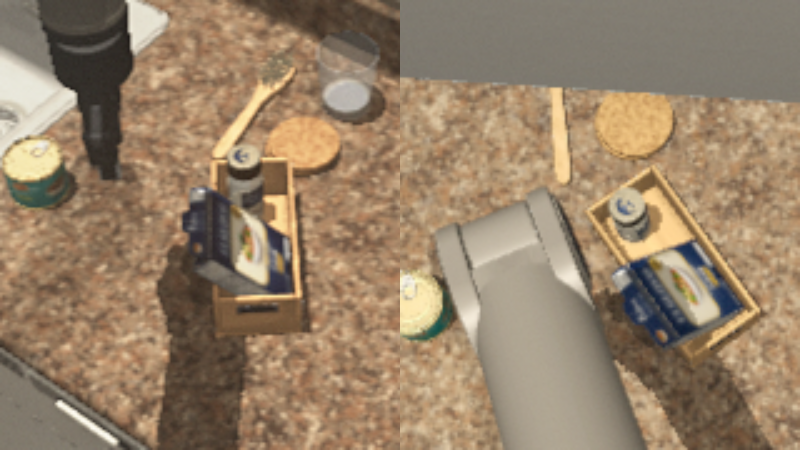

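The gripper hovers in front of the bin and nothing has been disturbed. I'm lowering it with the fingertips at about 85 mm.

Call:
{"api": "apply_moves", "payload": {
  "moves": [
    [[0, 0, 1], [0, 0, 0], 0],
    [[0, 0, 2], [0, 0, 0], 0],
    [[0, 0, 3], [0, 0, 0], 0],
    [[0, 0, 4], [0, 0, 0], 0],
    [[0, 0, 5], [0, 0, 0], 0],
    [[0, 0, 5.8], [0, 0, 0], 0],
    [[0, 0, 5.8], [0, 0, 0], 0],
    [[0, 0, 5.8], [0, 0, 0], 0]
  ]
}}

```text
t: 3.78
eef_pos: [0.4364, 0.1777, 0.1557]
tool_rot: [-0.0, 0.939, 0.343, 0.0]
contact_force: [0.1, 0.3, 0.3]
gripper_width: 0.499
```

Run:
```python
from h import *
plan([(-.034,.085,.155)])
from station import *
ims=[]
for c,(r0,r1,c0,c1) in dict(scene=(140,260,180,320),top=(140,260,180,320)).items():
    im=read_camera(c)["color"][r0:r1,c0:c1,::-1];ims.append(cv2.resize(im,None,fx=2.8,fy=2.8))
cv2.imwrite("pics/a2.png",np.hstack(ims))
```

```text
rot [ 0.    -0.004  0.004]
t 3.775 now bin [-0.0335  0.1404  0.1557] F [0.06 0.29 0.27] w 0.499
(-0.034, 0.085, 0.155) [-0.023  2.215  0.028]
```

View pics/a2.png

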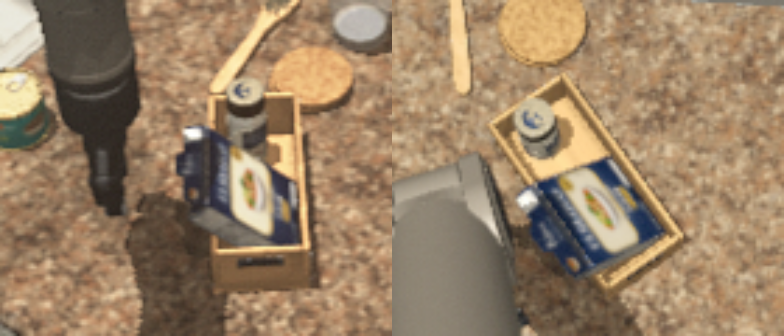

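Call:
{"api": "apply_moves", "payload": {
  "moves": [
    [[0, 0.8, 0], [0, 0, 0], 0],
    [[0, 1.6, 0], [0, 0, 0], 0],
    [[0, 1.85, -0.05], [0, 0, 0], 0],
    [[0, 2.0, -0.1], [0, 0, 0], 0],
    [[0, 2.15, -0.15], [0, 0, 0], 0],
    [[0, 2.3, -0.2], [0, 0, 0], 0],
    [[0, 2.45, -0.25], [0, 0, 0], 0],
    [[0, 2.6, -0.32], [0, 0, 0], 0],
    [[0, 2.75, -0.4], [0, 0, 0], 0],
    [[0, 2.9, -0.45], [0, 0, 0], 0],
    [[0, 2.9, -0.45], [0, 0, 0], 0]
  ]
}}

```text
t: 5.25
eef_pos: [0.4806, 0.1253, 0.1674]
tool_rot: [-0.003, 0.939, 0.344, -0.001]
contact_force: [-13.4, 10.4, 18.3]
gripper_width: 0.5
```

```bash
cat > look.py <<'E'
from h import *
import sys
plan([])
from station import *
ims=[]
for c,(r0,r1,c0,c1) in dict(scene=(140,260,180,320),top=(140,260,180,320)).items():
    im=read_camera(c)["color"][r0:r1,c0:c1,::-1];ims.append(cv2.resize(im,None,fx=2.8,fy=2.8))
cv2.imwrite(sys.argv[1],np.hstack(ims))
E
python3 look.py pics/a3.png
```

```text
rot [-0.034  0.004  0.017]
t 5.25 now bin [-0.0333  0.0718  0.1674] F [-13.4   10.43  18.29] w 0.5
```

View pics/a3.png

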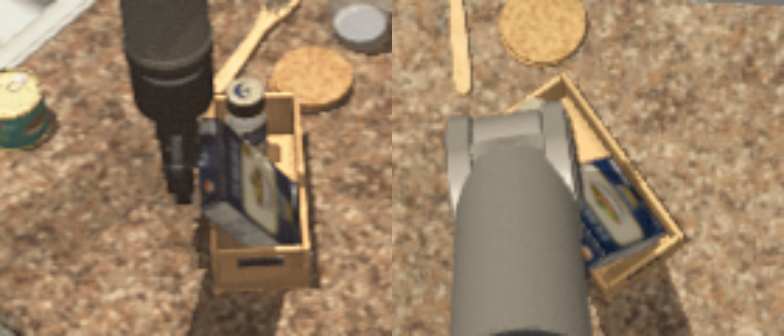

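The packet has swung partway up, but the upward force on the tool shows the ridge rubbing up along the fingers. I'll raise the tool more.

Call:
{"api": "apply_moves", "payload": {
  "moves": [
    [[0, 0, -0.1], [0, 0, 0], 0],
    [[0, 0, -0.2], [0, 0, 0], 0],
    [[0, 0, -0.2], [0, 0, 0], 0]
  ]
}}

```text
t: 5.72
eef_pos: [0.4829, 0.1215, 0.1715]
tool_rot: [0.0, 0.94, 0.342, 0.0]
contact_force: [-0.2, 1.3, 1.1]
gripper_width: 0.502
```

```bash
python3 look.py pics/a4.png
```

```text
rot [ 0.002 -0.002 -0.001]
t 5.725 now bin [-0.034   0.0674  0.1715] F [-0.17  1.28  1.13] w 0.502
```

View pics/a4.png

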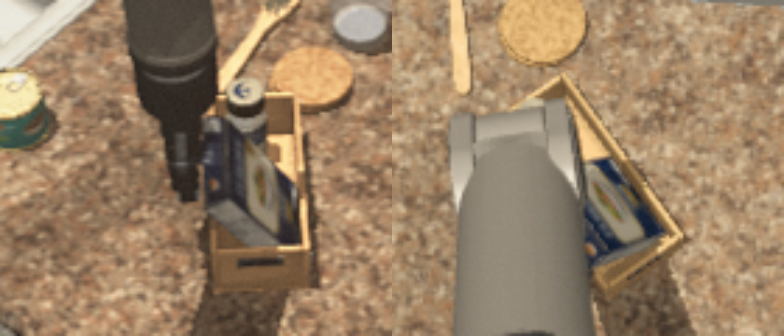

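Call:
{"api": "apply_moves", "payload": {
  "moves": [
    [[0, 0.1, -0.08], [0, 0, 0], 0],
    [[0, 0.2, -0.15], [0, 0, 0], 0],
    [[0, 0.3, -0.22], [0, 0, 0], 0],
    [[0, 0.4, -0.28], [0, 0, 0], 0],
    [[0, 0.5, -0.34], [0, 0, 0], 0],
    [[0, 0.6, -0.4], [0, 0, 0], 0],
    [[0, 0.7, -0.44], [0, 0, 0], 0]
  ]
}}

```text
t: 6.7
eef_pos: [0.4941, 0.1081, 0.1825]
tool_rot: [-0.0, 0.94, 0.342, -0.0]
contact_force: [-0.7, 0.4, -0.1]
gripper_width: 0.499
```

```bash
python3 look.py pics/a5.png
```

```text
rot [-0.001 -0.    -0.   ]
t 6.7 now bin [-0.0341  0.05    0.1825] F [-0.68  0.37 -0.1 ] w 0.499
```

View pics/a5.png

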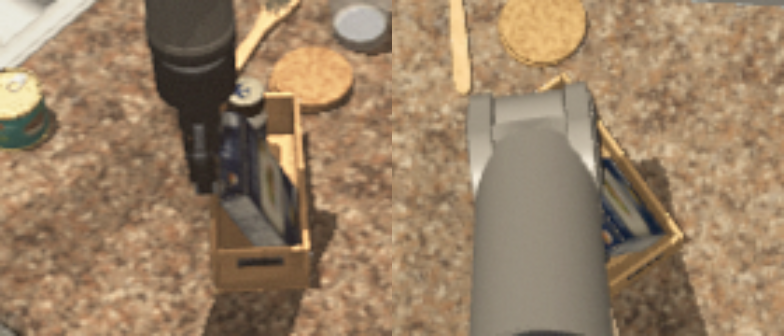

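The packet is about 22° from vertical and the forces are small. I'll keep pushing.

Call:
{"api": "apply_moves", "payload": {
  "moves": [
    [[0, 0.12, -0.05], [0, 0, 0], 0],
    [[0, 0.24, -0.1], [0, 0, 0], 0],
    [[0, 0.36, -0.14], [0, 0, 0], 0],
    [[0, 0.48, -0.18], [0, 0, 0], 0],
    [[0, 0.6, -0.21], [0, 0, 0], 0],
    [[0, 0.72, -0.24], [0, 0, 0], 0],
    [[0, 0.84, -0.27], [0, 0, 0], 0],
    [[0, 0.96, -0.3], [0, 0, 0], 0],
    [[0, 1.08, -0.32], [0, 0, 0], 0],
    [[0, 1.2, -0.33], [0, 0, 0], 0]
  ]
}}

```text
t: 8.05
eef_pos: [0.5135, 0.0851, 0.1907]
tool_rot: [-0.0, 0.94, 0.342, 0.0]
contact_force: [1.0, 0.2, -0.5]
gripper_width: 0.5
```

```bash
python3 look.py pics/a6.png
```

```text
rot [ 0.    -0.    -0.001]
t 8.05 now bin [-0.0341  0.0199  0.1907] F [ 0.99  0.2  -0.48] w 0.5
```

View pics/a6.png

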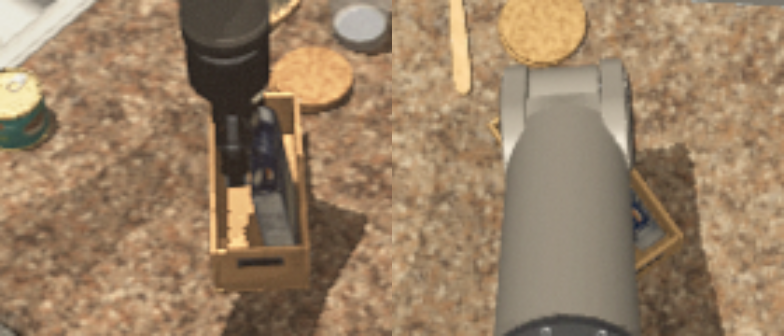

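Call:
{"api": "apply_moves", "payload": {
  "moves": [
    [[0, 0.1, -0.02], [0, 0, 0], 0],
    [[0, 0.2, -0.03], [0, 0, 0], 0],
    [[0, 0.3, -0.04], [0, 0, 0], 0],
    [[0, 0.4, -0.05], [0, 0, 0], 0],
    [[0, 0.4, -0.05], [0, 0, 0], 0]
  ]
}}

```text
t: 8.78
eef_pos: [0.5199, 0.0774, 0.1919]
tool_rot: [0.0, 0.94, 0.342, 0.0]
contact_force: [0.8, 0.4, 0.5]
gripper_width: 0.501
```

Run:
```python
exec(open('look.py').read().replace('sys.argv[1]','"pics/a7.png"'))
ims=[]
for c,(r0,r1,c0,c1) in dict(scene=(160,250,220,320),top=(160,250,200,300)).items():
    im=read_camera(c)["color"][r0:r1,c0:c1,::-1];im=cv2.resize(im,None,fx=4,fy=4,interpolation=cv2.INTER_CUBIC)
    draw(im,c,packpts(-.035,-.0095,0),4,[c0,r0],(0,255,0));ims.append(im)
cv2.imwrite("pics/ov7.png",np.hstack(ims))
```

```text
rot [ 0.001 -0.    -0.002]
t 8.775 now bin [-0.0341  0.0099  0.1919] F [0.75 0.41 0.54] w 0.501
```

View pics/ov7.png

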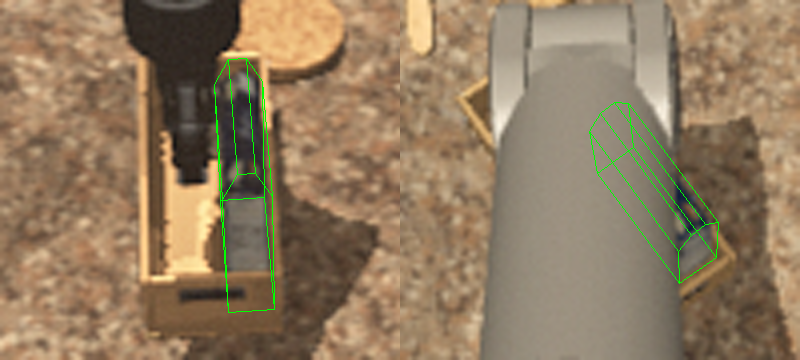

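The overlay matches an upright packet against the back wall (scene zoom 215-272, 60-310), with a visible gap to the fingers. I'm retracting now.

Call:
{"api": "apply_moves", "payload": {
  "moves": [
    [[0, -0.2, 0], [0, 0, 0], 0],
    [[0, -0.6, 0], [0, 0, 0], 0],
    [[0, -1.2, 0], [0, 0, 0], 0],
    [[0, -2.2, 0], [0, 0, 0], 0],
    [[0, -3.2, -0.5], [0, 0, 0], 0],
    [[0, -4.2, -1.5], [0, 0, 0], 0],
    [[1, -5.2, -3], [0, 0, 0], 0],
    [[2.5, -6.2, -4.5], [0, 0, 0], 0],
    [[4, -7.5, -5], [0, 0, 0], 0],
    [[5.5, -9, -5], [0, 0, 0], 0],
    [[6, -10, -5], [0, 0, 0], 0],
    [[6, -10, -5], [0, 0, 0], 0],
    [[6, -10, -5], [0, 0, 0], 0]
  ]
}}

```text
t: 10.6
eef_pos: [0.4734, 0.3647, 0.3167]
tool_rot: [0.0, 0.94, 0.342, -0.0]
contact_force: [-0.2, -0.9, 0.5]
gripper_width: 0.502
```

Run:
```python
from h import *
from station import *
plan([])
ims=[]
for c,(r0,r1,c0,c1) in dict(scene=(160,250,220,320),top=(160,250,200,300)).items():
    full=read_camera(c)["color"][:,:,::-1];cv2.imwrite(f"pics/{c}8.png",full)
    im=full[r0:r1,c0:c1];im=cv2.resize(im,None,fx=4,fy=4,interpolation=cv2.INTER_CUBIC);ims.append(im.copy())
    draw(im,c,packpts(-.035,-.0095,0),4,[c0,r0],(0,255,0));ims.append(im)
cv2.imwrite("pics/ov8.png",cv2.resize(np.vstack([np.hstack(ims[::2]),np.hstack(ims[1::2])]),None,fx=.8,fy=.8))
for n in["spice_jar","honey_jar","low_tin"]:print(n,[[(np.round(d["pixel"],1),round(d["conf"],2)) for d in look_for(c,n)][:1] for c in("scene","top")])
```

```text
rot [ 0.003  0.005 -0.001]
t 10.6 now bin [0.1152 0.2598 0.3167] F [-0.23 -0.91  0.49] w 0.502
spice_jar [[(array([181.1, 270. ]), 0.66)], [(array([185.6, 233.5]), 0.85)]]
honey_jar [[(array([276.4, 399.2]), 0.59)], [(array([219.7, 391.1]), 0.88)]]
low_tin [[(array([176.9, 183.7]), 0.62)], [(array([220.1, 150.7]), 0.94)]]
```

View pics/ov8.png

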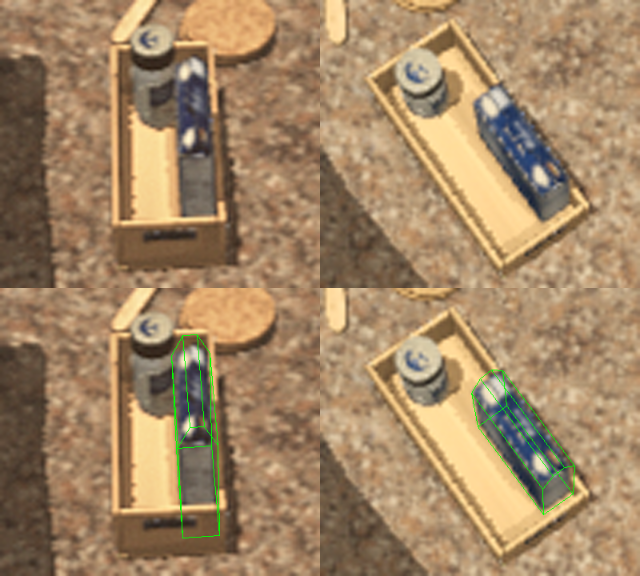

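The packet stands clear against the back wall and the jar has not moved. Before handing in, I'll fit its pose to the silhouettes.

Run:
```python
from h import *
from station import *
from scipy.optimize import minimize
ms={c:silhouettes(c,"packet")[0]["mask"] for c in("scene","top")}
S=8
def hull(c,pts):
    uv=proj(c,B2W(pts)).astype(np.float32);m=np.zeros((420,560),np.uint8)
    h=cv2.convexHull(uv);cv2.fillPoly(m,[np.round(h*16).astype(np.int32)],1,shift=4);return m>0
# hide by bin front-end wall in scene: use IoU only on rows above lowest mask row
def cost(p):
    s=0
    for c,m in ms.items():
        z=p[3]; th=p[2]
        z0=.005 if th>=0 else .005-.033*np.sin(-th)*0
        h=hull(c,packpts(p[0],p[1],th,p[4] if len(p)>4 else 0,z0))
        r=np.where(m.any(1))[0].max(); h=h.copy(); h[r+1:]=0
        s+=1-(h&m).sum()/(h|m).sum()
    return s
best=[]
for th in np.arange(-.15,.16,.03):
    r=min((cost((x,y,th,0,yaw)),x,y,yaw) for x in np.arange(-.046,-.022,.004) for y in np.arange(-.016,.008,.003) for yaw in(-.08,-.04,0,.04,.08))
    print(round(th,2),np.round(r,3))
```

```text
-0.15 [ 0.734 -0.034  0.005 -0.08 ]
-0.12 [ 0.658 -0.038  0.005 -0.08 ]
-0.09 [ 0.591 -0.038  0.002 -0.08 ]
-0.06 [ 0.51  -0.038 -0.001 -0.08 ]
-0.03 [ 0.435 -0.042 -0.004 -0.08 ]
0.0 [ 0.407 -0.038 -0.01  -0.04 ]
0.03 [ 0.386 -0.042 -0.013  0.   ]
0.06 [ 0.411 -0.038 -0.013  0.   ]
0.09 [ 0.468 -0.038 -0.016 -0.04 ]
0.12 [ 0.565 -0.038 -0.016 -0.08 ]
0.15 [ 0.68  -0.038 -0.016 -0.08 ]
```

```bash
python3 -c "
from station import *
hand_in();print(get_obs()['t'])"
```

```text
the job is handed in; nothing more can be done
the job is handed in; nothing more can be done
```

I pushed the packet up with the sides of the half-open fingers. They pressed on its upper front side and rose as it swung up. I then backed the arm well clear and handed in at about 10.8 s of the 32 s allowed.

**Packet:** The last pictures show it standing by itself against the back wall. The silhouette fit puts its tilt at 0 to 0.03 rad and its centre at about x = -0.04 m, y = -0.026 to -0.03 m in the bin's frame. All of these are within the limits. The overlap between the fitted outline and the silhouettes was only moderate, so treat those numbers as rough. The pictures agree with them.

**Jars and tin:** The network's before-and-after positions agree to within about 4 pixels, which is its own scatter. The spice jar also looked unmoved in the final picture. I checked the honey jar and the tin only by those positions, not by eye.

**Force:** Early in the push the tool saw about 25 N, with 18 N of it upward, because the packet's top was rubbing up along the fingers. I raised the tool faster and the force dropped to about 1 to 2 N.

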